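# Key the focusing knob onto the microscope's pinion shaft

## Robot

A 7-joint arm with a two-finger parallel gripper is mounted at the origin on the work surface. World frame = base frame: x ahead of the robot, y to its left, z up, the work surface at z = 0. Lengths are in m, angles in rad, forces in N, time in s.
With the tool pointing down it reaches from about 0.4 to 0.85 m from the base axis. Payload 10.4 kg.
Tool frame: the origin (TCP) lies midway between the tips of the shut fingers; the grasp point (between the pads) lies 19 mm behind it (hold_point_z is the distance from the TCP to the grasp point, in m); y points along the fingers, x is the direction in which the jaws open and shut, and the axes are right-handed (so a half turn about y gives the same grasp; the last joint's range is limited). The gripper opens to 87 mm and grips with 3 to 60 N. Pads are 19 mm wide; open, the fingers measure 117 mm over their backs; the gripper's body (75 mm by 190 mm) begins 51 mm behind the grasp point.
Start: joints at [1.278, 0.332, -0.065, 1.46, 0.022, 1.35, -0.088], TCP at [0.167, -0.602, 0.223] pointing down, gripper open.
Joint ranges: [-2.6, 2.6], [-0.5, 2.12], [-1.47, 1.34], [0.16, 2.42], [-1.27, 4.41], [0.06, 2.06], [-2.6, 2.6]. Speed limits (rad/s): [2.22, 2.22, 2.79, 2.79, 3.14, 3.14, 3.14].

## Interface

Orientations are given as [roll, pitch, yaw] about the fixed x, y, z axes, in that order (R = Rz(yaw) Ry(pitch) Rx(roll)).
In Python, from station import * gives the robot as it stands. The module is installed in compiled form; this text tells all that it offers.
- The arm moves only by the tool apply_moves, never from a script. Its argument "steps" is a list of rows, each a list of 3 entries, a list of its own where there are three numbers: the shift along the tool's x, y, z in units of 0.025 m (1.0 is 0.025 m), then the turn, a rotation vector about the tool's x, y, z in units of 0.08 rad (1.0 is 0.08 rad), then the opening, from -1 (shut) to 1 (fully open), so that 0 is half open. A call has 1 to 20 rows; each row shifts and turns the pose as measured when the row begins, along the tool's axes as they then stand; what a row does not reach is not made up. A row lasts 1/8 s, in which the tool goes at most 62.5 mm and 10.7 degrees, less where a joint would pass 70% of its speed; a pose out of reach is approached as far as the arm can. A call with a number of a shift or a turn outside -1 to 1 is refused whole. A call with a gripper value outside its range is refused whole. The fingers move at their own pace and stop on an object; "newtons" is the grip in N (left out, the last holds). Time passes only in rows, so rows that do not move let the fingers close. It gives the time, the measured TCP pose, the force and the opening at its end, in the units of the state.
- get_state(): the state, without advancing time (a new reading comes with each control period).
- snapshot(name): name is "scene" or "top"; returns a dict with "frame" (480x640x3 uint8, blue, green, red), "vertical_fov" (degrees; the focal length in pixels is half the picture's height over the tangent of half this angle, whatever the lens; pixels are square), "cx", "cy" (the principal point, pixels), "R" (3x3) and "t" (3): a world point X has camera coordinates R X + t. Camera axes: x right, y down, z forward; pixel columns grow to the right and rows downward; lengths in m; the calibration is good to about 2 mm. A picture is of the moment at which its call begins. There is no depth.
- finish_job(): hands the job in, once; it reports no verdict.
The state is a dict: "t": time; "joint_positions": joint angles; "joint_velocities": joint speeds; "joint_efforts": joint torques, N m; "eef_pos": TCP position; "ee_rot": TCP orientation; "wrist_force": force on the tool from outside, world axes, zero at the start; "wrist_torque": the same for the moment, N m; "opening": opening from 0.0 (shut) to 1.0 (fully open).
Only numpy, scipy, OpenCV 4.12 (cv2) and the standard library are available. Lean on these libraries where they do the work, as an engineer would, in place of code of your own. Each camera call takes 0.05 s, during which the arm holds its last target. There are 200 camera calls.

## Task

Fit the black focusing knob, white dot up, on the upright shaft of the white focusing block: turn it gently on the shaft, without forcing it, until its keyway finds the brass key, and push it fully home against the steel boss. Then turn the fitted knob, which brings the shaft round with it, until the white dot lines up with the red index line on the block, and let go. Leave the other things on the bench where they are.

Things in the scene. Friction and masses are not known exactly. Their poses are not given: they have to be found in the camera images.
- knob: Black ribbed focusing knob with a grey core, standing with its axis vertical: 44 mm across, 34 mm high, 0.08 to 0.17 kg; origin at the centre of its underside, z up. A vertical bore, 15 mm wide (square), goes right through, and a keyway slot 8 mm wide runs the full height from the bore towards +x, out to 17 mm from the axis. It starts at one of four places among the loose parts.
- knob_dot (a point): White dot on the knob's top rim, 19.5 mm from the axis, in the knob's +x direction, that is over its keyway (a white line also runs down the side there).
- block: White microscope focusing block, fixed to the bench, body 120 x 90 mm, flat top 54 mm above the bench. Origin at bench level below the shaft axis, z up, +x towards the red index line. On top a steel boss (36 mm across, 6 mm high), from which the upright pinion shaft rises. Over 35 N between the knob and shaft, key or block housing (boss face not counted) is too much.
- seat (a point): Centre of the boss's top face on the shaft axis, 60 mm above the bench; the knob's origin comes here when it is home. Axes as the block's. Round the shaft here a brass key, 5.5 mm wide, 12 mm high above the boss, stands out on one side to 14.5 mm from the axis. The knob rests on the key, 12 mm short of home, until key and keyway agree to about 0.08 rad.
- shaft_top (a point): Tip of the steel shaft, 36 mm above the boss; shaft 12 mm across, last 8 mm tapered to 6 mm. Shaft and key turn together (stiff, about 0.1 N m; stay where left). The key's direction is not reported: at the start 0.5 to 2.3 rad counter-clockwise, seen from above, from the block's +x. See it, or feel for it by turning the knob under about 5 N.
- index (a point): Red index line on the block's top; this is a point 45 mm from the shaft axis in the block's +x direction. The line starts at 27 mm.
- eyepiece: Black eyepiece standing upright, 34 mm across, 60 mm high; leave alone. Origin at its foot.
- objective: Silver objective with a yellow ring, 28 mm across, 45 mm high; leave alone. Origin at its foot.
- fine_knob: Small grey stepped knob without keyway, 32 mm across, 28 mm high; leave alone. Origin at its foot.
- screwdriver: Screwdriver, 170 mm, lying at the far side; leave alone.
- cleaner: Amber bottle, 48 mm across, 120 mm high; leave alone. Origin at its foot.
- dish: White shallow dish, 90 mm across, 15 mm high; leave alone. Origin at its foot.
Things that resemble listed ones, but are neither listed nor needed, are in the scene too. What is shaped like the knob but brown or pink is not meant.

How it is judged:
On the way, in this order (a step that is already met when the one before it is completed fails the run):
1. the knob is on the shaft, keyed and fully home on the boss (horizontal distance between knob and seat below 0.003 m and z of knob in the frame of seat between -0.003 and 0.0025 m and angle between knob's own z axis and vertical below 0.08 rad), for 0.2 s.
2. the fitted knob has been turned until its dot is at the index line, still home (all of step 1 and y of knob_dot in the frame of seat between -0.0035 and 0.0035 m and x of knob_dot in the frame of seat above 0.01 m), for 0.2 s.
At the end, for the whole second after the job is handed in: The knob stands home on the boss (origin within 3 mm sideways and 2.5 mm in height of the seat, tilted less than 0.08 rad), its white dot within 3.5 mm of the index line's direction and on that side of the shaft, at rest and released (all of step 2 and angular speed of knob below 0.1 rad/s and linear speed of knob below 0.02 m/s and contact force between knob and the fingers below 0.1 N); the robot touches nothing.
It fails at once if the knob is forced: more than 35 N between knob and shaft, key or block housing (boss face not counted) (contact force between knob and block above 35 N).
It fails at once if another loose thing is moved more than 20 mm (distance of any of eyepiece, objective, fine_knob, screwdriver, cleaner, dish from where it was at the start of the episode above 0.02 m).
It also fails if it takes over 67 s, if anything falls off the work surface, if the arm or the gripper's body presses on something with over 40 N, if the wrist force passes 120 N, or if a joint passes its speed limit or range.

## Working session

There is one attempt and no reset: what is moved stays moved. The work goes in short steps, Python scripts to look and compute and a tool call to move; the robot and the scene stay as the last step left them, time stands still between calls to the robot, and variables do not carry over. Pictures are saved under pics/ and viewed, about 8 in all and at most 12, crops included, and the job is handed in when it is done.

Besides the shell and the picture viewer there is one more tool, called after "Call:" by a JSON object that holds its "method" and its "body". apply_moves: Moves the arm, as the interface text tells. Shifts and turns lie within -1 to 1; 1 stands for 0.025 m of shift or 0.08 rad of turn. Its arguments: {"type":"object","properties":{"steps":{"type":"array","items":{"type":"array"}},"newtons":{"type":"number"}},"required":["steps"]}

```bash
mkdir -p pics; cat > h.py <<'E'
from station import *
import numpy as np, cv2
def cam(n):
    s=snapshot(n); s['f']=240/np.tan(np.radians(s['vertical_fov'])/2); return s
def ray(s,u,v):
    R=np.array(s['R']);t=np.array(s['t'])
    d=R.T@np.array([(u-s['cx'])/s['f'],(v-s['cy'])/s['f'],1]); return -R.T@t,d
def plane(s,u,v,z):
    o,d=ray(s,u,v); return o+d*(z-o[2])/d[2]
def proj(s,X):
    c=np.array(s['R'])@np.array(X)+np.array(s['t']); return c[0]/c[2]*s['f']+s['cx'],c[1]/c[2]*s['f']+s['cy']
def tri(s1,p1,s2,p2):
    o1,d1=ray(s1,*p1);o2,d2=ray(s2,*p2)
    k=np.linalg.lstsq(np.c_[d1,-d2],o2-o1,rcond=None)[0]
    a=o1+k[0]*d1;b=o2+k[1]*d2; return (a+b)/2,np.linalg.norm(a-b)
E
python3 - <<'E'
from h import *
import pickle
for n in("scene","top"):
    s=cam(n); cv2.imwrite(f"pics/{n}0.png",s['frame']); pickle.dump(s,open(n+"0.pkl","wb"))
    print(n,s['vertical_fov'],s['cx'],s['cy'],-np.array(s['R']).T@s['t'],np.array(s['R'])[2])
print(get_state())
E
```

```text
scene 44.88642365731445 313.09635464327573 238.6742079235436 [1.11504902 0.28202656 0.81327336] [-0.55773415 -0.19995181 -0.8055755 ]
top 55.19327563991363 322.8567928569631 237.3513895316506 [0.54952992 0.119519   0.82445701] [ 0.07339662 -0.00669082 -0.99728039]
{'t': 0.1, 'joint_positions': array([ 1.27839755,  0.33281762, -0.06470138,  1.46082698,  0.0215855 ,
        1.34993035, -0.0884802 ]), 'joint_velocities': array([ 0.00061795,  0.00035524,  0.00014193, -0.0020795 , -0.00080193,
       -0.00103602, -0.00209216]), 'joint_efforts': array([ 1.94459652e-03, -6.24542856e+01,  2.51632661e-02, -3.90719426e+01,
       -6.12480612e-02,  3.65888339e-02,  1.01167279e-05]), 'eef_pos': array([ 0.16649594, -0.60205717,  0.22184242]), 'ee_rot': array([-1.57083994e+00,  1.28682958e-03, -1.30096109e+00]), 'wrist_force': array([ 0.18554432, -0.14193263, -0.28426515]), 'wrist_torque': array([0.00631555, 0.00125127, 0.00551644]), 'opening': 1.0028517116791185}
```

View pics/scene0.png

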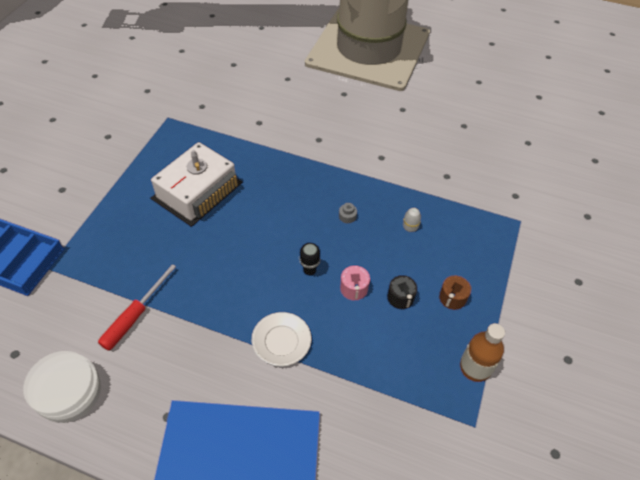

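View pics/top0.png

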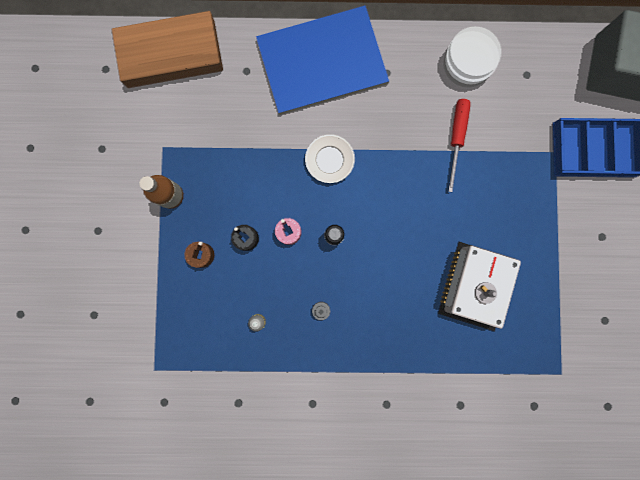

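The scene view shows the block at about (195,180), the black knob at (402,291), between the pink (355,283) and brown (455,292) ones. The top view has the knob at (245,237) and the block's shaft at (487,292), with the red line near (493,265).

```bash
python3 - <<'E'
from h import *
import pickle
S=pickle.load(open("scene0.pkl","rb"));T=pickle.load(open("top0.pkl","rb"))
def crop(s,u,v,w):
    return cv2.resize(s['frame'][v-w:v+w,u-w:u+w],(400,300) if 0 else (300,300),interpolation=cv2.INTER_CUBIC)
a=np.hstack([crop(T,245,237,20),crop(T,487,288,30)]);b=np.hstack([crop(S,402,291,20),crop(S,195,175,30)])
cv2.imwrite("pics/c1.png",np.vstack([a,b]))
print(plane(T,245,237,.034),plane(T,487,290,.06),plane(S,402,286,.034),plane(S,196,166,.06))
E
```

```text
[0.60679726 0.24845703 0.034     ] [ 0.52124091 -0.15901415  0.06      ] [0.60944133 0.25202928 0.034     ] [ 0.52244754 -0.1539293   0.06      ]
```

View pics/c1.png

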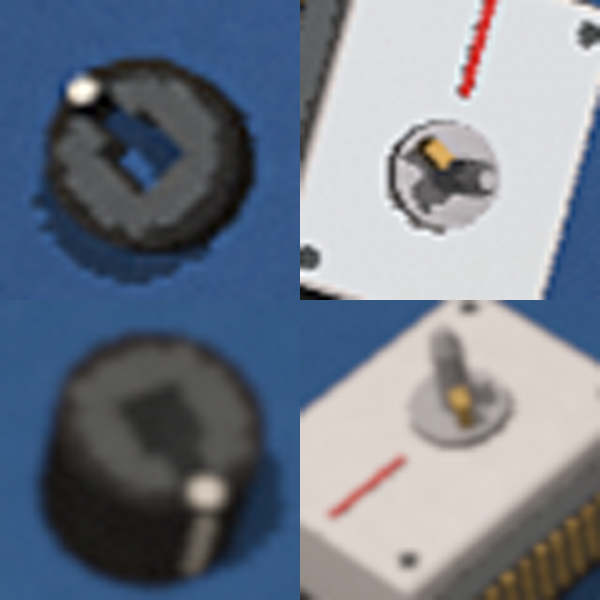

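Crop: the knob's dot points up-left in the top view. The block's brass key points up-left at crop (437,152), the red line starts at (463,95), and the boss is centred near (445,175). Now turning these into numbers.

```bash
python3 - <<'E'
from h import *
import pickle
S=pickle.load(open("scene0.pkl","rb"));T=pickle.load(open("top0.pkl","rb"))
def m(s,lo,hi,u,v,w):
    h=cv2.cvtColor(s['frame'],cv2.COLOR_BGR2HSV); M=np.zeros(h.shape[:2],np.uint8); M[v-w:v+w,u-w:u+w]=cv2.inRange(h,lo,hi)[v-w:v+w,u-w:u+w]
    ys,xs=np.nonzero(M); return np.c_[xs,ys].astype(float)
tp=lambda p:(p[0],p[1])
# knob
dT=m(T,(0,0,140),(180,80,255),236,229,6).mean(0);
d,e=tri(T,dT,S,(409.2,296.2));print("dot",dT,d,e)
c,e=tri(T,(243.6,237.),S,(402.2,285.9));print("knob top c",c,e)
k=plane(T,243.6,237.,.034);dd=plane(T,*dT,.034);print(k,dd,np.linalg.norm((dd-k)[:2]),np.arctan2(*(dd-k)[1::-1]))
k=plane(S,402.2,285.9,.034);dd=plane(S,409.2,296.2,.034);print(k,dd,np.linalg.norm((dd-k)[:2]),np.arctan2(*(dd-k)[1::-1]))
for s,u,v,w,b in((T,493,265,16,(485.7,292.6)),(S,178,182,20,(197,166.3))):
    r=m(s,(0,110,90),(8,255,255),u,v,w); r=np.vstack([r,m(s,(172,110,90),(180,255,255),u,v,w)])
    l=cv2.fitLine(r.astype(np.float32),cv2.DIST_L2,0,0.01,0.01).ravel(); q=(r-l[2:])@l[:2]
    A=plane(s,*(l[2:]+l[:2]*q.min()),.054);B=plane(s,*(l[2:]+l[:2]*q.max()),.054)
    g=m(s,(10,90,90),(32,255,255),int(b[0]),int(b[1]),10); gm=g.mean(0)
    bc=plane(s,*b,.06); K=plane(s,*gm,.072)
    print(len(r),A,B,np.arctan2(*(A-B)[1::-1]),"boss",bc,"da",np.linalg.norm((A-bc)[:2]),np.linalg.norm((B-bc)[:2]),"key",len(g),gm,K,(K-bc),np.arctan2(*(K-bc)[1::-1]))
print(tri(T,(485.7,292.6),S,(197,166.3)))
E
```

```text
dot [235.5 228.5] [0.62140301 0.26669785 0.03057841] 0.0018205184888928831
knob top c [0.60693952 0.25180451 0.03040906] 0.0006970743491582123
[0.60677003 0.25086767 0.034     ] [0.62132304 0.26517572 0.034     ] 0.020408586091397153 0.7769105995464288
[0.60914531 0.25227188 0.034     ] [0.62323237 0.26762484 0.034     ] 0.02083647012005662 0.8283708390664084
43 [ 0.54419797 -0.16568707  0.054     ] [ 0.57646396 -0.17517562  0.054     ] 2.855582512331405 boss [ 0.51692789 -0.15678473  0.06      ] da 0.02868638744101692 0.062311864897403965 key 21 [484.38095238 288.42857143] [ 0.52419428 -0.15039008  0.072     ] [0.00726639 0.00639465 0.012     ] 0.721672532002375
15 [ 0.57698318 -0.17264025  0.054     ] [ 0.54910809 -0.16413655  0.054     ] -0.29609665739405117 boss [ 0.52242671 -0.15196445  0.06      ] da 0.058342930652571505 0.029326717846444982 key 25 [196.72 165.24] [ 0.52981637 -0.146682    0.072     ] [0.00738966 0.00528245 0.012     ] 0.6206190212787308
(array([ 0.51622348, -0.15813229,  0.05209151]), np.float64(0.002945560946411509))
```

Call:
{"method": "apply_moves", "body": {"steps": [[[0,0,1],[0,-0.5,0],1],[[0,0,1],[0,-0.5,0],1],[[0,0,1],[0,-0.5,0],1],[[0,0,1],[0,-0.5,0],1],[[0,0,1],[0,-0.5,0],1],[[0,0,1],[0,-0.5,0],1],[[0,0,1],[0,-0.5,0],1],[[0,0,1],[0,-0.5,0],1],[[0,0,1],[0,-0.5,0],1],[[0,0,1],[0,-0.5,0],1],[[0,0,1],[0,-0.5,0],1],[[0,0,1],[0,-0.5,0],1],[[0,0,1],[0,-0.5,0],1],[[0,0,1],[0,-0.5,0],1],[[0,0,1],[0,-0.5,0],1],[[0,0,1],[0,-0.5,0],1],[[0,0,1],[0,-0.5,0],1],[[0,0,1],[0,-0.5,0],1],[[0,0,1],[0,-0.5,0],1],[[0,0,1],[0,-0.5,0],1]]}}

```text
t: 2.6
eef_pos: [0.5708, -0.2759, 0.2217]
ee_rot: [-1.568, 0.002, -0.444]
wrist_force: [0.9, -0.4, 0.3]
opening: 0.997
```

Call:
{"method": "apply_moves", "body": {"steps": [[[0,0,1],[0,-0.5,0],1],[[0,0,1],[0,-0.5,0],1],[[0,0,1],[0,-0.5,0],1],[[0,0,1],[0,-0.5,0],1],[[0,0,1],[0,-0.5,0],1],[[0,0,1],[0,-0.5,0],1],[[0,0,1],[0,-0.5,0],1],[[0,0,1],[0,-0.5,0],1],[[0,0,1],[0,-0.5,0],1],[[0,0,1],[0,-0.5,0],1],[[0,0,1],[0,-0.5,0],1],[[0,0,1],[0,-0.5,0],1],[[0,0,1],[0,-0.5,0],1],[[0,0,1],[0,-0.5,0],1],[[0,0,1],[0,-0.5,0],1],[[0,0,1],[0,-0.5,0],1],[[0,0.4,1],[0,-0.5,0],1],[[0,0.5,1],[0,-0.5,0],1],[[0,0.5,1],[0,-0.5,0],1],[[0,0.5,0.5],[0,-0.5,0],1]]}}

```text
t: 5.1
eef_pos: [0.5937, 0.2321, 0.1724]
ee_rot: [-1.568, -0.001, 0.414]
wrist_force: [-0.1, 0.5, 0.4]
opening: 1.001
```

```bash
cat >> h.py <<'E'
from scipy.spatial.transform import Rotation as Ro
def want(p,yaw=None):
    s=get_state(); R=Ro.from_euler('xyz',s['ee_rot']).as_matrix()
    print('t',s['t'],'pos',s['eef_pos'].round(4),'rot',s['ee_rot'].round(3),'F',s['wrist_force'].round(1),'op',s['opening'])
    print('shift units',(R.T@(np.array(p)-s['eef_pos'])/.025).round(2), '' if yaw is None else ('turn units', (Ro.from_matrix(R.T@Ro.from_euler('xyz',[-np.pi/2,0,yaw]).as_matrix()).as_rotvec()/.08).round(2)))
E
python3 - <<'E'
from h import *
want([.608,.2515,.006],.4)
E
```

```text
t 5.1 pos [0.5937 0.2321 0.1724] rot [-1.568e+00 -1.000e-03  4.140e-01] F [-0.1  0.5  0.4] op 1.0013579235060084
shift units [0.83 6.66 0.46] ('turn units', array([-0.04,  0.18,  0.01]))
```

Call:
{"method": "apply_moves", "body": {"steps": [[[0.8,0.6,0.45],[0,0.2,0],1],[[0,1,0],[0,0,0],1],[[0,1,0],[0,0,0],1],[[0,1,0],[0,0,0],1],[[0,1,0],[0,0,0],1],[[0,1,0],[0,0,0],1],[[0,0.8,0],[0,0,0],1],[[0,0,0],[0,0,0],1]]}}

```text
t: 6.1
eef_pos: [0.6062, 0.2513, 0.001]
ee_rot: [-1.569, 0.002, 0.407]
wrist_force: [-0.0, -0.2, -0.3]
opening: 1.004
```

```bash
python3 - <<'E'
from h import *
want([.608,.2515,.006],.4)
E
```

```text
t 6.1 pos [0.6062 0.2513 0.001 ] rot [-1.569  0.002  0.407] F [-0.  -0.2 -0.3] op 1.0036814206168179
shift units [ 0.07 -0.2  -0.02] ('turn units', array([-0.02,  0.09, -0.03]))
```

Call:
{"method": "apply_moves", "body": {"newtons": 20, "steps": [[[0,-0.2,0],[0,0,0],1],[[0,0,0],[0,0,0],-1],[[0,0,0],[0,0,0],-1],[[0,0,0],[0,0,0],-1],[[0,0,0],[0,0,0],-1],[[0,0,0],[0,0,0],-1],[[0,0,0],[0,0,0],-1]]}}

```text
t: 6.98
eef_pos: [0.6066, 0.2513, 0.0066]
ee_rot: [-1.57, 0.001, 0.408]
wrist_force: [0.5, 0.3, 0.0]
opening: 0.503
```

Call:
{"method": "apply_moves", "body": {"steps": [[[0,-0.5,0],[0,0,0],-1],[[0,-1,0],[0,0,0],-1],[[0,-1,0],[0,0,0],-1],[[0,-1,0],[0,0,0],-1],[[0,-1,0],[0,0,0],-1],[[0,0,0],[0,0,0],-1]]}}

```text
t: 7.72
eef_pos: [0.6063, 0.2515, 0.1258]
ee_rot: [-1.57, 0.001, 0.408]
wrist_force: [0.5, 0.8, -1.7]
opening: 0.503
```

```bash
python3 - <<'E'
from h import *
want([.519,-.157,.15],.34)
E
```

```text
t 7.725 pos [0.6063 0.2515 0.1258] rot [-1.57e+00  1.00e-03  4.08e-01] F [ 0.5  0.8 -1.7] op 0.5025028346234135
shift units [ -9.69  -0.97 -13.61] ('turn units', array([-0.01,  0.85, -0.01]))
```

Call:
{"method": "apply_moves", "body": {"steps": [[[-0.57,-0.05,-0.8],[0,0.05,0],-1],[[-0.57,-0.05,-0.8],[0,0.05,0],-1],[[-0.57,-0.05,-0.8],[0,0.05,0],-1],[[-0.57,-0.05,-0.8],[0,0.05,0],-1],[[-0.57,-0.05,-0.8],[0,0.05,0],-1],[[-0.57,-0.05,-0.8],[0,0.05,0],-1],[[-0.57,-0.05,-0.8],[0,0.05,0],-1],[[-0.57,-0.05,-0.8],[0,0.05,0],-1],[[-0.57,-0.05,-0.8],[0,0.05,0],-1],[[-0.57,-0.05,-0.8],[0,0.05,0],-1],[[-0.57,-0.05,-0.8],[0,0.05,0],-1],[[-0.57,-0.05,-0.8],[0,0.05,0],-1],[[-0.57,-0.05,-0.8],[0,0.05,0],-1],[[-0.57,-0.05,-0.8],[0,0.05,0],-1],[[-0.57,-0.05,-0.8],[0,0.05,0],-1],[[0,0,0],[0,0,0],-1]]}}

```text
t: 9.72
eef_pos: [0.5075, -0.119, 0.1341]
ee_rot: [-1.564, 0.018, 0.347]
wrist_force: [0.5, 0.1, -1.6]
opening: 0.5
```

```bash
python3 - <<'E'
from h import *
import pickle
want([.519,-.157,.13],.34)
o=[]
for n in("scene","top"):
    s=cam(n); pickle.dump(s,open(n+"1.pkl","wb"))
    e=get_state()['eef_pos']
    u,v=map(int,proj(s,e)); print(n,u,v); w=50
    o.append(cv2.resize(s['frame'][v-w:v+w,u-w:u+w],(400,400),interpolation=cv2.INTER_CUBIC))
cv2.imwrite("pics/c2.png",np.hstack(o))
E
```

```text
t 9.725 pos [ 0.5075 -0.119   0.1341] rot [-1.564  0.018  0.347] F [ 0.5  0.1 -1.6] op 0.49977483831928243
shift units [-0.08  0.16 -1.59] ('turn units', array([-0.08,  0.09, -0.22]))
scene 213 135
top 476 300
```

View pics/c2.png

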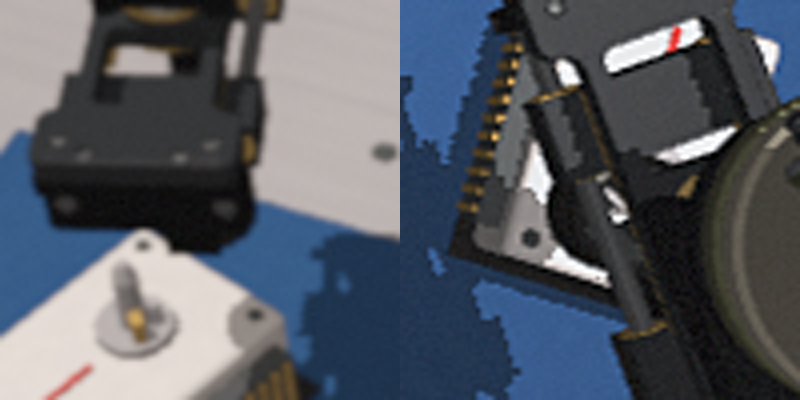

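The scene crop shows the shaft tip at (122,275), key towards the camera, and the front finger hiding the knob. The top view is blocked by the wrist. A quick triangulation of the tip, and a check of the finger's centre line.

```bash
python3 - <<'E'
from h import *
import pickle
S=pickle.load(open("scene0.pkl","rb"));T=pickle.load(open("top0.pkl","rb"))
print(tri(T,(494,293.8),S,(193,151.6)),plane(T,494,293.8,.096),plane(S,193,151.6,.096))
s=get_state();R=Ro.from_euler('xyz',s['ee_rot']).as_matrix()
for d in(.022,.03,.04):print(np.array(proj(S,s['eef_pos']+d*R[:,0]))-[163,85], "x8",(np.array(proj(S,s['eef_pos']+d*R[:,0]))-[163,85])*8)
E
```

```text
(array([ 0.51619535, -0.15926097,  0.08803973]), np.float64(0.00128100984914639)) [ 0.5167138  -0.15690099  0.096     ] [ 0.5227744  -0.15371605  0.096     ]
[49.13576336 59.96243561] x8 [393.08610692 479.69948486]
[48.54813597 63.5034506 ] x8 [388.38508776 508.0276048 ]
[47.80547936 67.97866435] x8 [382.44383486 543.82931483]
```

```bash
python3 - <<'E'
from h import *
import pickle
s=pickle.load(open("scene1.pkl","rb"));f=s['frame'][75:195,130:290]
f=(255*(f/255.)**.5).astype(np.uint8)
cv2.imwrite("pics/c3.png",cv2.resize(f,(800,600),interpolation=cv2.INTER_CUBIC))
E
```

```text
(no output)
```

View pics/c3.png

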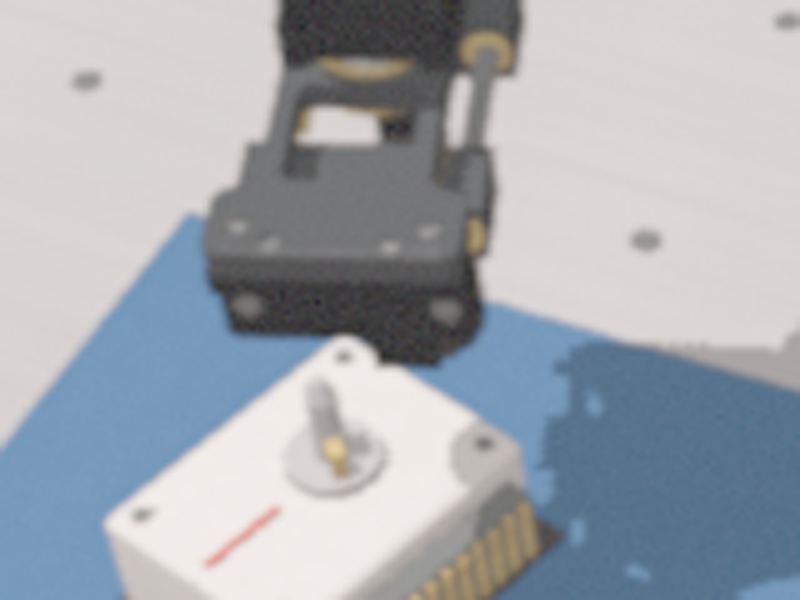

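The finger tip shows at about (415,363) against a predicted (408,367), so camera and TCP agree to about 1–2 mm. Seat estimate: (0.520, −0.156).

```bash
python3 - <<'E'
from h import *
want([.520,-.156,.112],.30)
E
```

```text
t 9.825 pos [ 0.5082 -0.1165  0.1343] rot [-1.564  0.017  0.351] F [ 0.3  0.6 -0.7] op 0.502529901746718
shift units [-0.08  0.88 -1.65] ('turn units', array([-0.09,  0.63, -0.22]))
```

Call:
{"method": "apply_moves", "body": {"steps": [[[0,0.3,-0.8],[-0.08,0.3,-0.2],-1],[[-0.05,0.3,-0.8],[0,0.3,0],-1],[[0,0,0],[0,0,0],-1]]}}

```text
t: 10.2
eef_pos: [0.5211, -0.1559, 0.1174]
ee_rot: [-1.57, 0.001, 0.301]
wrist_force: [1.0, -0.8, -1.7]
opening: 0.504
```

```bash
python3 - <<'E'
from h import *
want([.520,-.156,.105],.28)
E
```

```text
t 10.2 pos [ 0.5211 -0.1559  0.1174] rot [-1.57e+00  1.00e-03  3.01e-01] F [ 1.  -0.8 -1.7] op 0.503542846770198
shift units [-0.04  0.49  0.01] ('turn units', array([-0.01,  0.27, -0.01]))
```

Call:
{"method": "apply_moves", "body": {"steps": [[[-0.04,0.3,0],[0,0.25,0],-1],[[0,0.15,0],[0,0,0],-1],[[0,0.12,0],[0,0,0],-1],[[0,0.1,0],[0,0,0],-1],[[0,0.1,0],[0,0,0],-1],[[0,0.0,0],[0,0,0],-1]]}}

```text
t: 10.95
eef_pos: [0.5202, -0.1544, 0.0968]
ee_rot: [-1.569, 0.0, 0.282]
wrist_force: [-0.5, -0.4, -0.7]
opening: 0.503
```

Call:
{"method": "apply_moves", "body": {"steps": [[[0,0.1,0],[0,0,0],-1],[[0,0.1,0],[0,0,0],-1],[[0,0.1,0],[0,0,0],-1],[[0,0.1,0],[0,0,0],-1],[[0,0.1,0],[0,0,0],-1],[[0,0.0,0],[0,0,0],-1]]}}

```text
t: 11.7
eef_pos: [0.5199, -0.1549, 0.0834]
ee_rot: [-1.569, 0.001, 0.282]
wrist_force: [-1.0, -0.1, -1.6]
opening: 0.506
```

Call:
{"method": "apply_moves", "body": {"steps": [[[0,0.08,0],[0,0,0],-1],[[0,0.08,0],[0,0,0],-1],[[0,0.08,0],[0,0,0],-1],[[0,0,0],[0,0,0],-1]]}}

```text
t: 12.2
eef_pos: [0.5199, -0.1549, 0.077]
ee_rot: [-1.569, 0.001, 0.282]
wrist_force: [-1.0, -1.2, -1.8]
opening: 0.511
```

Call:
{"method": "apply_moves", "body": {"steps": [[[0,0.08,0],[0,0,0],-1],[[0,0.06,0],[0,0,0],-1],[[0,0,0],[0,0,0],-1]]}}

```text
t: 12.58
eef_pos: [0.5199, -0.155, 0.0733]
ee_rot: [-1.569, 0.001, 0.282]
wrist_force: [-0.3, -1.6, -1.7]
opening: 0.504
```

Call:
{"method": "apply_moves", "body": {"steps": [[[0,0.08,0],[0,0,0],-1],[[0,0.08,0],[0,0,0],-1],[[0,0.06,0],[0,0,0],-1],[[0,0.05,0],[0,0,0],-1],[[0,0,0],[0,0,0],-1]]}}

```text
t: 13.2
eef_pos: [0.52, -0.155, 0.0665]
ee_rot: [-1.57, 0.001, 0.282]
wrist_force: [-2.2, -0.9, 1.0]
opening: 0.504
```

Call:
{"method": "apply_moves", "body": {"steps": [[[0,0.04,0],[0,0,0],-1],[[0,0.04,0],[0,0,0],-1],[[0,0,0],[0,0,0],-1]]}}

```text
t: 13.58
eef_pos: [0.52, -0.1551, 0.0665]
ee_rot: [-1.571, 0.002, 0.281]
wrist_force: [-0.2, -0.6, -1.5]
opening: 0.509
```

```bash
python3 - <<'E'
from h import *
import pickle
want([.520,-.155,.066],.28)
s=cam("scene"); pickle.dump(s,open("scene2.pkl","wb"))
f=s['frame'][100:220,130:290]; f=(255*(f/255.)**.6).astype(np.uint8)
cv2.imwrite("pics/c4.png",cv2.resize(f,(800,600),interpolation=cv2.INTER_CUBIC))
E
```

```text
t 13.575 pos [ 0.52   -0.1551  0.0665] rot [-1.571  0.002  0.281] F [-0.2 -0.6 -1.5] op 0.5088092072244611
shift units [0.   0.02 0.  ] ('turn units', array([-0.  ,  0.02, -0.02]))
```

View pics/c4.png

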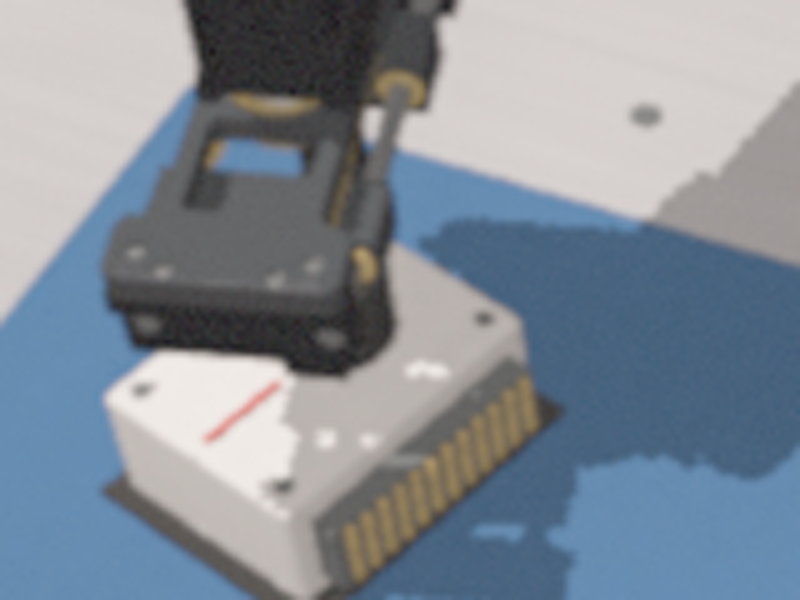

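The picture shows the fingers down at the boss. Further pushing changes nothing (z stays at 0.0665, knob bottom ≈ 0.060), so the knob is home and keyed. Now turning clockwise.

Call:
{"method": "apply_moves", "body": {"steps": [[[0,0.02,0],[0,0.5,0],-1],[[0,0.02,0],[0,0.5,0],-1],[[0,0.02,0],[0,0.5,0],-1],[[0,0.02,0],[0,0.5,0],-1],[[0,0.02,0],[0,0.5,0],-1],[[0,0.02,0],[0,0.5,0],-1],[[0,0.02,0],[0,0.5,0],-1],[[0,0.02,0],[0,0.5,0],-1]]}}

```text
t: 14.62
eef_pos: [0.5206, -0.1549, 0.0664]
ee_rot: [-1.573, 0.001, -0.047]
wrist_force: [-4.0, -1.0, 7.6]
opening: 0.503
```

Call:
{"method": "apply_moves", "body": {"steps": [[[0,0.01,0],[0,0.5,0],-1],[[0,0.01,0],[0,0.5,0],-1],[[0,0.01,0],[0,0.5,0],-1],[[0,0.01,0],[0,0.5,0],-1],[[0,0.01,0],[0,0.5,0],-1],[[0,0.01,0],[0,0.5,0],-1],[[0,0.01,0],[0,0.5,0],-1],[[0,0.01,0],[0,0.5,0],-1],[[0,0.01,0],[0,0.5,0],-1],[[0,0.01,0],[0,0.5,0],-1],[[0,0.01,0],[0,0.5,0],-1],[[0,0.01,0],[0,0.5,0],-1],[[0,0.01,0],[0,0.5,0],-1],[[0,0.01,0],[0,0.5,0],-1],[[0,0,0],[0,0,0],-1]]}}

```text
t: 16.5
eef_pos: [0.5218, -0.1558, 0.0665]
ee_rot: [-1.575, -0.003, -0.623]
wrist_force: [-2.5, -0.4, 0.8]
opening: 0.5
```

```bash
python3 - <<'E'
from h import *
import pickle
want([.520,-.155,.066],-.68)
s=cam("scene"); pickle.dump(s,open("scene3.pkl","wb"))
f=s['frame'][100:220,130:290]; f=(255*(f/255.)**.6).astype(np.uint8)
cv2.imwrite("pics/c5.png",cv2.resize(f,(800,600),interpolation=cv2.INTER_CUBIC))
E
```

```text
t 16.5 pos [ 0.5218 -0.1558  0.0665] rot [-1.575 -0.003 -0.623] F [-2.5 -0.4  0.8] op 0.5003730204525028
shift units [-0.08  0.02 -0.02] ('turn units', array([0.06, 0.72, 0.04]))
```

View pics/c5.png

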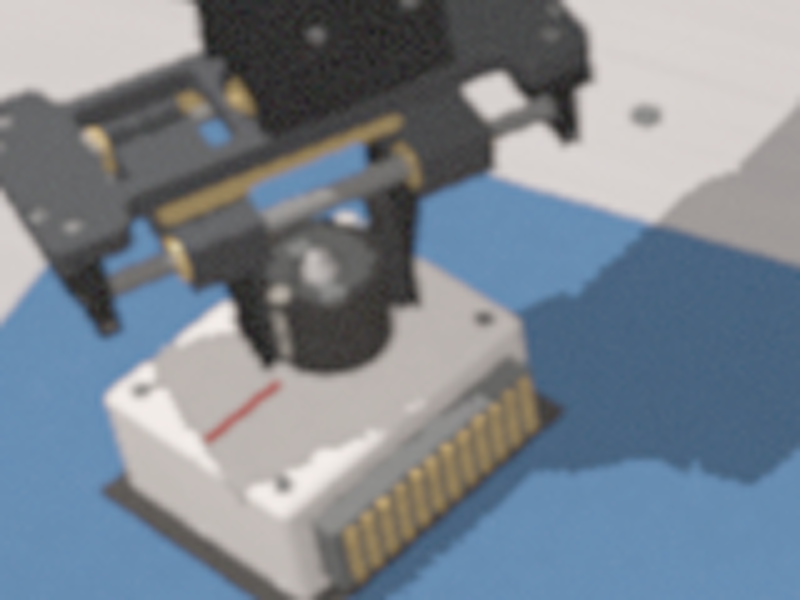

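The picture shows the knob home with the shaft tip flush at (315,262) and the dot at (279,294), nearly over the red line. Working out its angle.

```bash
python3 - <<'E'
from h import *
import pickle
s=pickle.load(open("scene3.pkl","rb"))
P=lambda x,y,z:plane(s,130+x/5-.4,100+y/5-.4,z)
d=P(279,294,.094);c=P(315,264,.096)
A=P(279,384,.054);B=P(207,440,.054)
u=(B-A)[:2];L=np.linalg.norm(u);u/=L
print(d,c,'line',A,B,np.arctan2(u[1],u[0]),L)
for cc in(c,A-.027*np.r_[u,0]):
  w=(d-cc)[:2];print(cc,np.linalg.norm(w),np.arctan2(w[1],w[0]),'y',u[0]*w[1]-u[1]*w[0])
E
```

```text
[ 0.54028819 -0.15919054  0.094     ] [ 0.52472433 -0.15344152  0.096     ] line [ 0.54679893 -0.1627787   0.054     ] [ 0.57909419 -0.17313547  0.054     ] -0.31032870790908246 0.03391529044344555
[ 0.52472433 -0.15344152  0.096     ] 0.016591705773858295 -0.35383658190817624 y -0.0007216421236655229
[ 0.52108863 -0.15453366  0.054     ] 0.019756253540084475 -0.23795574491944393 y 0.001428570738232062
```

Dot is within about +1.4 mm; nudging a further 0.06 rad, then releasing and backing straight up.

Call:
{"method": "apply_moves", "body": {"steps": [[[0,0,0],[0,0.4,0],-1],[[0,0,0],[0,0.35,0],-1],[[0,0,0],[0,0,0],-1],[[0,0,0],[0,0,0],-1]]}}

```text
t: 17.05
eef_pos: [0.5218, -0.1559, 0.0665]
ee_rot: [-1.575, -0.004, -0.685]
wrist_force: [-2.0, -0.8, 1.9]
opening: 0.502
```

Call:
{"method": "apply_moves", "body": {"steps": [[[0,0,0],[0,0,0],0.4],[[0,0,0],[0,0,0],0.4],[[0,0,0],[0,0,0],0.4],[[0,0,0],[0,0,0],0.4],[[0,-0.3,0],[0,0,0],0.4],[[0,-1,0],[0,0,0],0.4],[[0,-1,0],[0,0,0],0.4],[[0,-1,0],[0,0,0],0.4],[[0,-1,-1],[0,0,0],0.4],[[-1,-1,-1],[0,0,0],0.4],[[-1,0,-1],[0,0,0],0.4],[[-1,0,-1],[0,0,0],0.4],[[-1,0,-1],[0,0,0],0.4],[[-1,0,-1],[0,0,0],0.4],[[0,0,0],[0,0,0],0.4]]}}

```text
t: 18.92
eef_pos: [0.3262, -0.1924, 0.2082]
ee_rot: [-1.571, -0.011, -0.683]
wrist_force: [0.8, 0.4, 0.5]
opening: 0.699
```

```bash
python3 - <<'E'
from h import *
import pickle
want([.520,-.155,.066],-.68)
o=[]
for n,u,v in(("scene",195,165),("top",487,285)):
    s=cam(n); pickle.dump(s,open(n+"4.pkl","wb")); w=32
    f=s['frame'][v-w:v+w,u-w:u+w]; f=(255*(f/255.)**.6).astype(np.uint8)
    o.append(cv2.resize(f,(400,400),interpolation=cv2.INTER_CUBIC))
cv2.imwrite("pics/c6.png",np.hstack(o))
E
```

```text
t 18.925 pos [ 0.3262 -0.1924  0.2082] rot [-1.571 -0.011 -0.683] F [0.8 0.4 0.5] op 0.6988164392250168
shift units [5.01 5.74 6.05] ('turn units', array([ 0.01, -0.04,  0.14]))
```

View pics/c6.png

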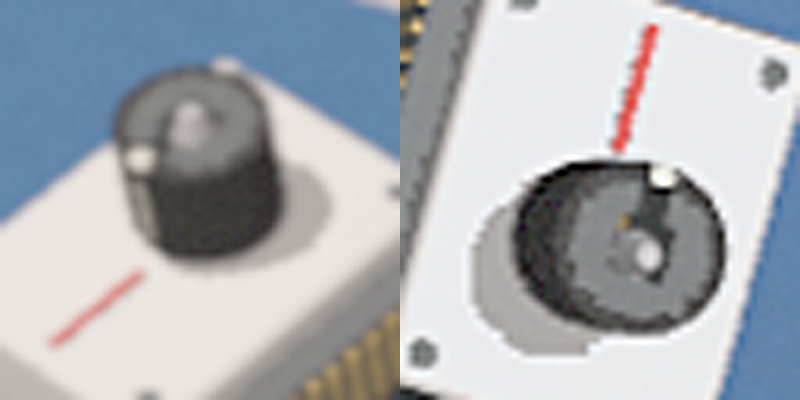

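Arm clear; the knob stands upright, with the dot at (140,158) in the scene crop and (663,177) in the top crop, on the red line's side. Computing the final alignment and height.

```bash
python3 - <<'E'
from h import *
import pickle
S=pickle.load(open("scene4.pkl","rb"));T=pickle.load(open("top4.pkl","rb"))
k=6.25
ps=lambda x,y:(163+(x+.5)/k-.5,133+(y+.5)/k-.5); pt=lambda x,y:(455+(x-400+.5)/k-.5,253+(y+.5)/k-.5)
print('dot tri',tri(T,pt(663,177),S,ps(140,158)),'tip tri',tri(T,pt(649,257),S,ps(188,112)))
for n,s,d,c,A,B in(('top',T,pt(663,177),pt(649,257),pt(618,151),pt(653,28)),('scene',S,ps(140,158),ps(188,112),ps(143,272),ps(52,346))):
    d=plane(s,*d,.094);c=plane(s,*c,.096);A=plane(s,*A,.054);B=plane(s,*B,.054)
    u=(B-A)[:2];u/=np.linalg.norm(u);a=A-.027*np.r_[u,0]
    print(n,'line',np.arctan2(u[1],u[0]))
    for cc in(c,a):
        w=(d-cc)[:2];print(cc,np.linalg.norm(w),np.arctan2(w[1],w[0]),'y',u[0]*w[1]-u[1]*w[0])
E
```

```text
dot tri (array([ 0.53685759, -0.16297612,  0.09078548]), np.float64(0.0009688818610608488)) tip tri (array([ 0.51654678, -0.15900747,  0.09104074]), np.float64(0.0008694069564756274))
top line -0.29264816498016566
[ 0.51687785 -0.15756949  0.096     ] 0.02069307438315314 -0.2275160943702638 y 0.0013468300596154682
[ 0.51732021 -0.15789009  0.054     ] 0.020190915908376832 -0.2169882474430746 y 0.0015261859705477058
scene line -0.28531848391103165
[ 0.5206609  -0.15550079  0.096     ] 0.019418132926187832 -0.2582335368916081 y 0.0005258747995545484
[ 0.52022533 -0.15542304  0.054     ] 0.01985915197876432 -0.25641755195366717 y 0.0005738681037349303
```

```bash
python3 -c "
from station import *
print(finish_job())"
```

```text
the job is handed in; nothing more can be done
None
```

I fitted the black knob on the shaft, turned it until its dot lined up with the red index line, let go and handed the job in at about 19 s. The hand-in gave no verdict.

- **Fitting:** I gripped the knob at 20 N, already turned to the key's direction as seen in the images. It went over the key without needing a search, and wrist forces stayed small. It stopped at TCP z = 0.0665 m, which puts its underside at about 0.060 m, the boss face.
- **Turning:** I turned the knob and shaft about 0.97 rad clockwise, with readings at the ends of the moves up to about 8 N, then opened the fingers and backed away.
- **Last checks:** the dot sits 0.5 mm (scene view) to 1.5 mm (top view) from the index line's direction, where 3.5 mm is allowed. The arm was clear of everything, and I moved none of the other things.
- **Disagreements:**
  - The two views differ by 3–6 mm on the shaft's position.
  - They put the dot and shaft tip about 3–5 mm lower than the stated sizes imply.
  - The dot shows level with the tip (0.3 mm lower instead of 2 mm), which fits a knob that is home; on the key it would be 12 mm higher.

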